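Clamp a steel disc in the bench fixture

ROBOT

A 7-joint arm with a two-finger parallel gripper is mounted at the origin on the work surface. World frame = base frame: x ahead of the robot, y to its left, z up, the work surface at z = 0. Lengths are in m, angles in rad, forces in N, time in s.
With the tool pointing down it reaches from about 0.425 to 0.875 m from the base axis. Payload 9.9 kg.
Tool frame: the origin (TCP) lies on the centre line of the jaws, within the pads' length; the fingertips stand r.finger_overhang ahead of it and the grasp point (between the pads) lies 3 mm ahead of it (r.finger_overhang is the distance from the TCP to the fingertips, in m); z points along the fingers, y is the line along which they close (so a half turn about z gives the same grasp; the last joint's range is limited). The gripper opens to 85 mm and grips with 20 to 120 N. Pads are 22 mm wide; open, the fingers measure 114 mm over their backs; the gripper's body (76 mm by 85 mm) begins 54 mm behind the grasp point. The pads swing forward as they close: fully open they stand 13 mm farther back than shut.
Start: joints at [-1.298, 0.576, 0.025, 1.437, -0.015, 1.129, -0.057], TCP at [0.236, 0.632, 0.253] pointing down, gripper open.
Joint ranges: [-2.76, 2.76], [-0.34, 2.15], [-1.52, 1.57], [0.19, 2.46], [-1.09, 4.23], [0.17, 1.99], [-2.82, 2.82]. Speed limits (rad/s): [2.22, 2.22, 3.01, 3.01, 3.14, 3.14, 3.14].

INTERFACE

Orientations are given as a unit quaternion [x, y, z, w].
In Python, from plant import r gives the robot as it stands.
- The arm moves only by the tool send_rows, never from a script. Its argument "motion" is a list of rows, each an object with "xyz": the shift along the tool's x, y, z in cm, a list of three; "dr": the turn, a rotation vector about the tool's x, y, z in degrees, a list of three. In form: [{"xyz": [tx, ty, tz], "dr": [rx, ry, rz]}, ...]. A call has 1 to 10 rows; each row is the pose to reach, as a shift and turn from the pose commanded when the call began, along the tool's axes at that moment; what a row does not reach only later rows make up. A row lasts 1/10 s, in which the tool goes at most 50 mm and 8.59 degrees, less where a joint would pass 70% of its speed; a pose out of reach is approached as far as the arm can. A call with a gripper value outside its range is refused whole. "fingers" is the finger opening in cm, from 0 to 8.54, set as the call begins (left out, the last holds). The fingers move at their own pace and stop on an object; "force" is the grip in N (left out, the last holds). Time passes only in rows, so rows that repeat a pose let the fingers close. It gives the time, the measured TCP pose, the force, the opening and the grip force at its end, in the units of the state.
- r.sense(): the state, without advancing time (a new reading comes with each control period).
- r.camera(name): name is "scene" or "top" or "wrist"; returns the picture (384x512x3 uint8, red, green, blue); there is no depth.
- r.calibration(name): a dict with "camera_matrix" (3x3 intrinsics, pixels), "pose" (4x4, takes a point from camera to world coordinates). Camera axes: x right, y down, z forward; pixel columns grow to the right and rows downward; lengths in m; the calibration is good to about 2 mm. A picture is of the moment at which its call begins: read the wrist's pose just before it. calibration takes no time and is no camera call; for the wrist camera it gives the pose at the moment of the call.
- r.job_done(): hands the job in; it is judged then, once.
The state is a dict: "clock": time; "qpos": joint angles; "dq": joint speeds; "tau": joint torques, N m; "tcp_pos": TCP position; "tool_rot": TCP orientation; "wrist_force": force on the tool from outside, world axes, zero at the start; "torque": the same for the moment, N m; "finger_gap": finger opening in m; "finger_force": force on a finger pad.
Only numpy, scipy, OpenCV 4.12 (cv2) and the standard library are available. Lean on these libraries where they do the work, as an engineer would, in place of code of your own. Each camera call takes 0.05 s, during which the arm holds its last target. There are 200 camera calls.

TASK

Turn the black clamp knob fully anticlockwise to its stop so that its orange tongue clears the nest, then take the steel disc from the blue tray and set it down in the round nest, without dropping it, so that it lies flat and level on the plate inside the rim. Finally turn the knob fully clockwise to its stop so that the tongue locks over the disc. Do not push the bottle, cup, spool or screwdriver about or knock them over.

Things in the scene. Friction and masses are not known exactly. Their poses are not given: they have to be found in the camera images.
- fixture: Fixed grey fixture plate on the bench, 140 (x) x 250 (y) x 12 mm thick. Origin: centre of its underside; z up. The nest is centred at its (0, -60) mm, the knob's axis at (0, 55) mm.
- nest (a point): Centre of the round nest, on the plate's top face (12 mm above the bench), axes as the fixture's. The nest is ringed by an aluminium rim of inner radius 53 mm, outer radius 57 mm, 5 mm tall; the disc lies inside it on the plate.
- clamp (a joint): Angle of the clamp knob in rad: 0 = fully anticlockwise (seen from above) against its stop, tongue clear of the nest; 1.5 = fully clockwise against its stop, tongue pointing at the nest's centre. It stays where it is left. At the start the tongue hangs partly over the nest.
- clamp_grip (a point): Grip point on the knob's vertical axis, 41 mm above the bench; turns with the knob. Knob: upright black bar, 14 mm wide (this frame's x), 42 mm long (its y), 26.5 to 58.5 mm above the bench, on a skirt of radius 20 mm. The orange tongue points along this frame's +x, out to 85 mm from the axis; 16 mm wide, from 19.5 to 24.5 mm above the bench.
- disc: Loose steel disc, 100 mm diameter, 4 mm thick, with an upright white round hub in its middle, 20 mm diameter, its top 34 mm above the disc's underside. Weighs about 0.16 kg. Origin: centre of the underside; z up through the hub.
- tray: Fixed blue open tray, 200 x 200 mm outside, walls 5 mm thick and 45 mm high, floor 5 mm thick. Origin: centre of its underside. The disc lies on its floor.
- spool: Bystander: orange plastic spool standing in the tray, 42 mm diameter, 44 mm tall. Origin: centre of its underside.
- bottle: Bystander: white bottle standing on the bench, 48 mm diameter, 150 mm tall. Origin: centre of its underside.
- cup: Bystander: yellow cup standing on the bench, 64 mm diameter at the rim, 85 mm tall. Origin: centre of its underside.
- screwdriver: Bystander: red-handled screwdriver, 190 mm long, lying on the bench beyond the work. Its length is along its x.
Things that resemble listed ones, but are neither listed nor needed, are in the scene too. There is more than one size of the disc; the job needs the largest.

How it is judged:
By the outcome, as a careful person would: the job done as asked, in the order asked, and still so for the second after the job is handed in, with the robot touching nothing.
It also fails if it takes over 67 s, if anything falls off the work surface, if the arm or the gripper's body presses on something with over 40 N, if the wrist force passes 120 N, or if a joint passes its speed limit or range.

## Working session

There is one attempt and no reset: what is moved stays moved. The work goes in short steps, Python scripts to look and compute and a tool call to move; the robot and the scene stay as the last step left them, time stands still between calls to the robot, and variables do not carry over. Pictures are saved under pics/ and viewed, at most 10 in all, crops included, and the job is handed in when it is done.

Besides the shell and the picture viewer there is one more tool, called after "Request:" in YAML: its name, and indented under it one key for each argument. send_rows: Moves the arm, as the interface text tells. Its arguments: {"type":"object","properties":{"motion":{"type":"array","items":{"type":"object","properties":{"xyz":{"type":"array","items":{"type":"number"}},"dr":{"type":"array","items":{"type":"number"}}}}},"fingers":{"type":"number"},"force":{"type":"number"}},"required":["motion"]}

```bash
mkdir -p pics; ls; python3 - <<'E'
from plant import r
import cv2,numpy as np
for n in("scene","top"):
    c=r.calibration(n);print(n,np.round(c["camera_matrix"],1).tolist(),np.round(c["pose"],3).tolist())
    cv2.imwrite(f"pics/{n}0.png",cv2.resize(r.camera(n)[:,:,::-1],(800,600),interpolation=cv2.INTER_CUBIC))
s=r.sense();print(s, r.finger_overhang)
E
```

```text
pics
scene [[433.4, 0.0, 249.5], [0.0, 433.4, 191.6], [0.0, 0.0, 1.0]] [[0.405, 0.602, -0.688, 1.497], [0.914, -0.281, 0.292, -0.311], [-0.018, -0.747, -0.664, 0.892], [0.0, 0.0, 0.0, 1.0]]
top [[422.5, 0.0, 254.2], [0.0, 422.5, 193.1], [0.0, 0.0, 1.0]] [[-0.019, -0.992, 0.125, 0.498], [-1.0, 0.018, -0.014, 0.072], [0.012, -0.125, -0.992, 1.121], [0.0, 0.0, 0.0, 1.0]]
{'clock': 0.1, 'qpos': array([-1.29778594,  0.57641705,  0.02482673,  1.43780184, -0.01497982,
        1.12896711, -0.05647063]), 'dq': array([-0.00190981, -0.00095771, -0.00124507, -0.00210279,  0.00092294,
       -0.00167017, -0.00122815]), 'tau': array([ 5.77676139e-03, -7.67314196e+01,  2.25754023e+00, -2.86607516e+01,
        1.57987699e-02,  8.69562908e-03,  6.48661899e-05]), 'tcp_pos': array([0.23563152, 0.63216265, 0.25255704]), 'tool_rot': array([ 1.77416908e-01,  9.84135532e-01, -6.99176905e-04, -8.66677819e-05]), 'wrist_force': array([-0.32781915,  0.03212249, -0.44196719]), 'torque': array([ 0.00634706,  0.00723087, -0.016565  ]), 'finger_force': 0.0, 'finger_gap': 0.08513473028182529} 0.022
```

View pics/top0.png

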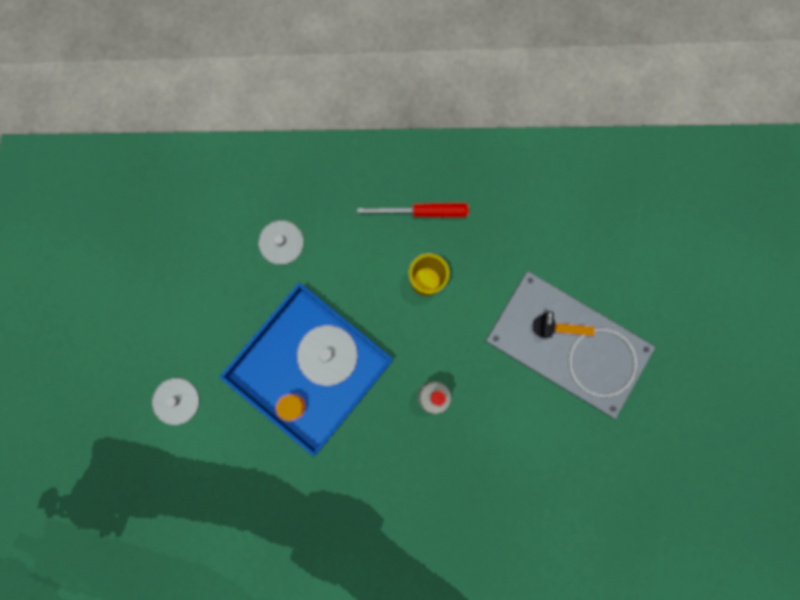

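View pics/scene0.png

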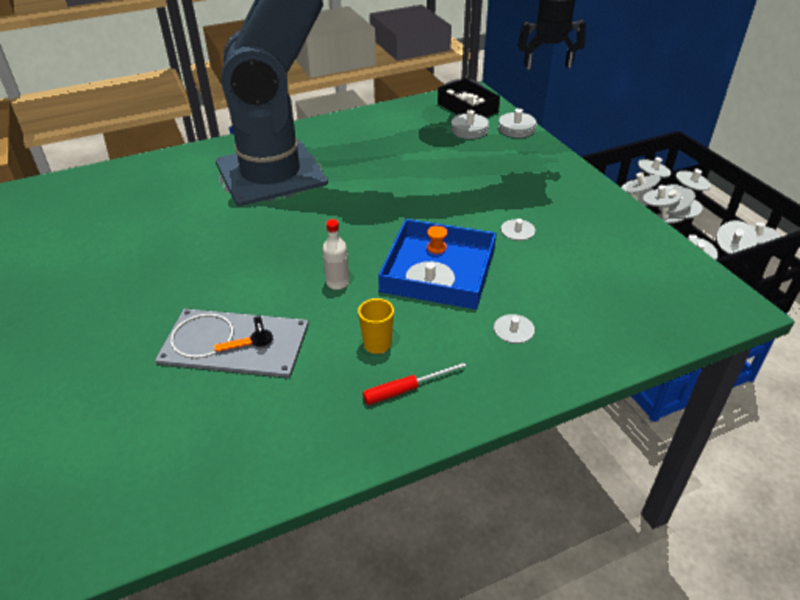

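Top view: the discs are at (327,355) in the blue tray, and at (281,242) and (176,401) on the bench. The one in the tray is about 60 px wide against about 45 px, so it is the largest and it lies in the tray, which fits the description. Knob about (546,323), nest about (603,362), bottle (435,398), cup (428,273), spool (290,407). I'll confirm in enlarged crops.

```bash
cat > h.py <<'E'
from plant import r
import cv2,numpy as np
def P(n,c=None):
    c=c or r.calibration(n);T=np.linalg.inv(c["pose"]);return np.array(c["camera_matrix"])@T[:3]
def tri(p1,uv1,p2,uv2):
    X=cv2.triangulatePoints(p1,p2,np.float64(uv1).reshape(2,1),np.float64(uv2).reshape(2,1));return (X[:3]/X[3]).ravel()
def plane(n,uv,z,c=None):
    c=c or r.calibration(n);T=np.array(c["pose"]);d=T[:3,:3]@np.linalg.inv(c["camera_matrix"])@[uv[0],uv[1],1]
    return T[:3,3]+d*(z-T[2,3])/d[2]
E
python3 - <<'E'
from h import *
def crop(n,u,v,w,h):
    im=cv2.imread(f"pics/{n}0.png");im=cv2.resize(im,(512,384),interpolation=cv2.INTER_AREA)
    im=r.camera(n)[:,:,::-1]
    return cv2.resize(im[v:v+h,u:u+w],(400,300),interpolation=cv2.INTER_CUBIC)
m=np.vstack([np.hstack([crop("top",145,180,120,90),crop("top",305,170,120,90)]),np.hstack([crop("scene",240,135,80,60),crop("scene",96,190,108,81)])])
cv2.imwrite("pics/m.png",m)
E
```

```text
(no output)
```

View pics/m.png

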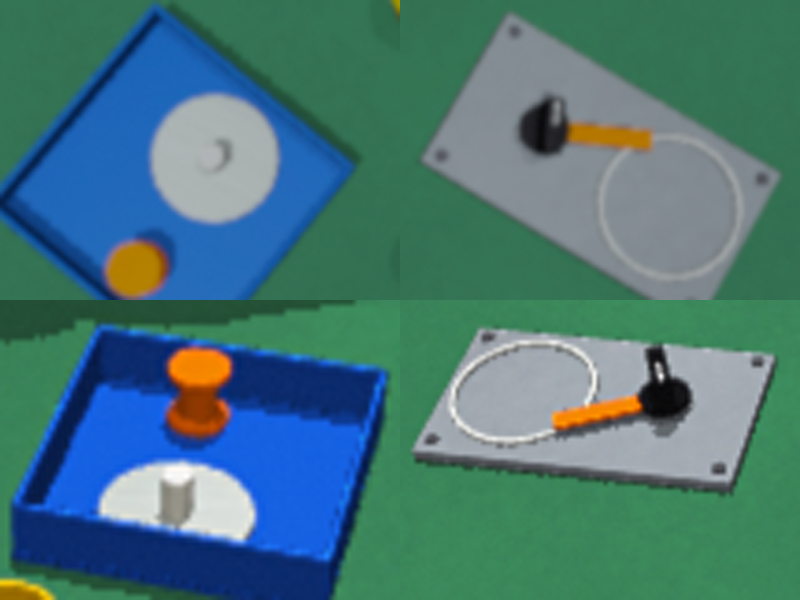

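The crops confirm it: the large disc with its hub at mosaic (210,156) and (179,475), the spool in the tray beside it. The fixture's bolts, tongue (610,137), knob (545,128) and nest ring (671,207) are clear.

```bash
python3 - <<'E'
from h import *
t=lambda u,v:(145+u/3.3333,180+v/3.3333)
tf=lambda u,v:(305+(u-400)/3.3333,170+v/3.3333)
sd=lambda u,v:(240+u/5,135+(v-300)/5)
sf=lambda u,v:(96+(u-400)/3.7037,190+(v-300)/3.7037)
pt,ps=P("top"),P("scene")
R=lambda x:np.round(x,4)
for n,a,b in [("hubtop",t(210,156),sd(179,475)),("nest",tf(671,207),sf(524,391)),
 ("b+x+y",tf(515,32),sf(719,468)),("b-x+y",tf(441,155),sf(758,362)),("b+x-y",tf(762,179),sf(432,439)),("tonguetip",tf(651,140),sf(557,420)),("spooltop",t(136,268),sd(200,364))]:
    print(n,R(tri(pt,a,ps,b)))
print("disc plane",R(plane("top",t(215,158),.009)),"hub top plane",R(plane("top",t(210,156),.039)))
print("nest plane",R(plane("top",tf(671,207),.015)))
q=[plane("top",tf(*p),.012)[:2] for p in((515,32),(441,155),(762,179))]
print("bolts",R(np.array(q)))
ex=q[0]-q[1];ey=q[0]-q[2];print(np.linalg.norm(ex),np.linalg.norm(ey),np.degrees(np.arctan2(ex[1],ex[0])),np.degrees(np.arctan2(-ey[0],ey[1])))
c=(q[1]+q[2])/2;print("centre",R(c))
th=(np.arctan2(ex[1],ex[0])+np.arctan2(-ey[0],ey[1]))/2
U=np.array([[np.cos(th),-np.sin(th)],[np.sin(th),np.cos(th)]])
print("nest pred",R(c+U@[0,-.06]),"knob",R(c+U@[0,.055]), "deg",np.degrees(th))
k=c+U@[0,.055];tt=plane("top",tf(651,140),.0245)[:2]-k;print("tongue len,deg",np.linalg.norm(tt),np.degrees(np.arctan2(tt[1],tt[0])))
for n,p,z in(("bottle",(435/800*512,398*.64),.15),("cup",(428*.64,273*.64),.085)):print(n,R(plane("top",p,z)))
print("skirt plane",R(plane("top",tf(545,128),.03)))
cor=[plane("top",t(*p),.045)[:2] for p in((158,5),(357,160),(0,205))];print("tray",R(np.array(cor)))
E
```

```text
hubtop [0.5508 0.1785 0.0365]
nest [ 0.5293 -0.2846  0.0143]
b+x+y [ 0.6708 -0.169   0.0121]
b-x+y [ 0.5736 -0.1063  0.0117]
b+x-y [ 0.5498 -0.3592  0.0124]
tonguetip [ 0.5817 -0.2688  0.0236]
spooltop [0.4678 0.2338 0.0507]
disc plane [0.5496 0.1751 0.009 ] hub top plane [0.5498 0.1761 0.039 ]
nest plane [ 0.5285 -0.2874  0.015 ]
bolts [[ 0.67   -0.1715]
 [ 0.5728 -0.1086]
 [ 0.5492 -0.3618]]
0.11576401779481651 0.22538665782927775 -32.91688537778893 -32.40580453085956
centre [ 0.561  -0.2352]
nest pred [ 0.5286 -0.2857] knob [ 0.5907 -0.1889] deg -32.66134495432425
tongue len,deg 0.08337869707302131 -96.87860131661564
bottle [0.4782 0.0058 0.15  ]
cup [0.6738 0.0074 0.085 ]
skirt plane [ 0.5912 -0.1876  0.03  ]
tray [[0.6665 0.215 ]
 [0.5444 0.0637]
 [0.5155 0.3344]]
```

Request:
send_rows:
  motion:
    - {"xyz": [-62,-64.5,0],"dr": [0,0,166]}
    - {"xyz": [-62,-64.5,0],"dr": [0,0,166]}
    - {"xyz": [-62,-64.5,0],"dr": [0,0,166]}
    - {"xyz": [-62,-64.5,0],"dr": [0,0,166]}
    - {"xyz": [-62,-64.5,0],"dr": [0,0,166]}
    - {"xyz": [-62,-64.5,0],"dr": [0,0,166]}
    - {"xyz": [-62,-64.5,0],"dr": [0,0,166]}
    - {"xyz": [-62,-64.5,0],"dr": [0,0,166]}
    - {"xyz": [-62,-64.5,0],"dr": [0,0,166]}
    - {"xyz": [-62,-64.5,0],"dr": [0,0,166]}
  fingers: 4
  force: 40

```text
clock: 1.3
tcp_pos: [0.435, 0.1719, 0.2536]
tool_rot: [0.802, 0.597, 0.0, -0.0]
wrist_force: [0.7, 0.3, 0.4]
finger_gap: 0.0398
finger_force: 0.0
```

```bash
cat >> h.py <<'E'
from scipy.spatial.transform import Rotation as Ro
def go(xyz,yaw):
    "shift (cm, tool axes) and turn (deg) to TCP xyz, tool y at world yaw, tool down"
    s=r.sense();R=Ro.from_quat(s["tool_rot"]);a=np.radians(yaw)
    y=np.array([np.cos(a),np.sin(a),0]);z=np.array([0,0,-1.]);G=Ro.from_matrix(np.c_[np.cross(y,z),y,z])
    yy=R.as_matrix()[:,1]
    print("t",round(s["clock"],2),"tcp",s["tcp_pos"].round(4),"yaw",round(np.degrees(np.arctan2(yy[1],yy[0])),2),"j7",s["qpos"][6].round(2),"gap",round(s["finger_gap"],4),"F",s["wrist_force"].round(1),
      "\n shift",(R.inv().apply(np.array(xyz)-s["tcp_pos"])*100).round(2),"dr",np.degrees((R.inv()*G).as_rotvec()).round(2))
E
python3 -c "
from h import *
go([.591,-.189,.2526],-96.9)"
```

```text
t 1.3 tcp [0.435  0.1719 0.2536] yaw -16.72 j7 -0.55 gap 0.0398 F [0.7 0.3 0.4] 
 shift [-30.07  25.33   0.09] dr [-2.000e-02 -6.000e-02  8.018e+01]
```

Request:
send_rows:
  motion:
    - {"xyz": [-30.1,25.3,0],"dr": [0,0,80.2]}
    - {"xyz": [-30.1,25.3,0],"dr": [0,0,80.2]}
    - {"xyz": [-30.1,25.3,0],"dr": [0,0,80.2]}
    - {"xyz": [-30.1,25.3,0],"dr": [0,0,80.2]}
    - {"xyz": [-30.1,25.3,0],"dr": [0,0,80.2]}
    - {"xyz": [-30.1,25.3,0],"dr": [0,0,80.2]}
    - {"xyz": [-30.1,25.3,0],"dr": [0,0,80.2]}
    - {"xyz": [-30.1,25.3,0],"dr": [0,0,80.2]}
    - {"xyz": [-30.1,25.3,0],"dr": [0,0,80.2]}
    - {"xyz": [-30.1,25.3,0],"dr": [0,0,80.2]}

```text
clock: 2.3
tcp_pos: [0.5923, -0.1883, 0.2528]
tool_rot: [0.998, -0.062, -0.0, 0.0]
wrist_force: [0.7, 0.2, -0.0]
finger_gap: 0.0402
finger_force: 0.0
```

```bash
python3 - <<'E'
from h import *
go([.591,-.189,.2526],-96.9)
c=r.calibration("wrist");print(np.round(c["pose"],3).tolist(),np.round(c["camera_matrix"],1).tolist())
np.savez("w1.npz",**c)
im=r.camera("wrist");cv2.imwrite("pics/w1raw.png",im[:,:,::-1]);cv2.imwrite("pics/w1.png",cv2.resize(im[:,:,::-1],(800,600),interpolation=cv2.INTER_CUBIC))
E
```

```text
t 2.3 tcp [ 0.5923 -0.1883  0.2528] yaw -97.06 j7 -0.97 gap 0.0402 F [ 0.7  0.2 -0. ] 
 shift [-0.12  0.08  0.02] dr [ 0.06  0.04 -0.16]
[[-0.122, -0.942, -0.313, 0.672], [-0.993, 0.116, 0.038, -0.198], [0.001, 0.315, -0.949, 0.373], [0.0, 0.0, 0.0, 1.0]] [[291.0, 0.0, 252.6], [0.0, 291.0, 194.5], [0.0, 0.0, 1.0]]
```

View pics/w1.png

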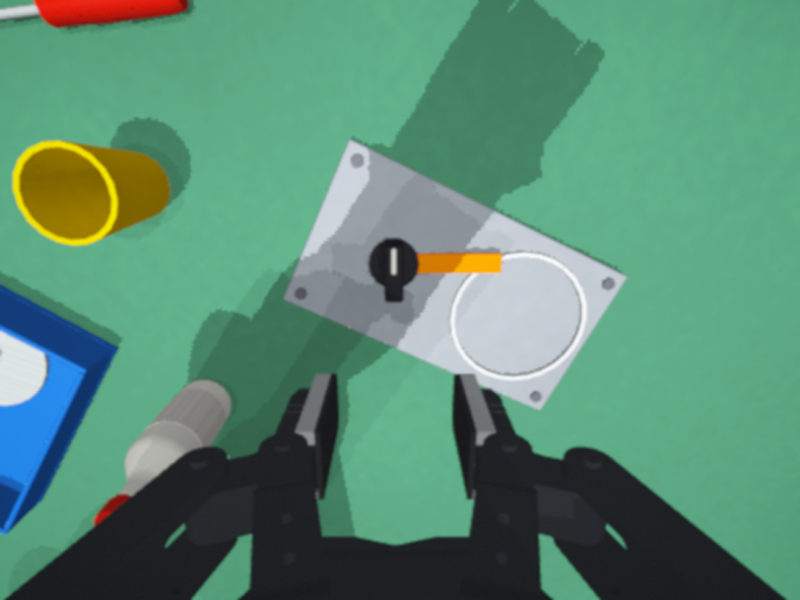

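Wrist view: knob at (394,264) with its bar running down to (394,300), tongue tip (500,263), nest ring about (518,315), bolts (357,160), (301,293), (608,284), (536,397).

```bash
python3 - <<'E'
from h import *
c=dict(np.load("w1.npz"))
q=np.array([plane("",(u*.64,v*.64),.012,c)[:2] for u,v in((357,160),(301,293),(608,284),(536,397))])
print(q.round(4),"centre",q.mean(0).round(4))
ex=q[0]-q[1]+q[2]-q[3];ey=q[0]-q[2]+q[1]-q[3];print(np.degrees(np.arctan2(ex[1],ex[0])),np.degrees(np.arctan2(-ey[0],ey[1])))
a=np.arctan2(-ey[0],ey[1]);U=np.array([[np.cos(a),-np.sin(a)],[np.sin(a),np.cos(a)]])
print("knob",q.mean(0)+U@[0,.055],"nest",q.mean(0)+U@[0,-.06],"ring",plane("",(518.5*.64,315*.64),.017,c))
k=q.mean(0)+U@[0,.055]
tt=plane("",(500*.64,263*.64),.0245,c)[:2]-k;print(np.linalg.norm(tt),np.degrees(np.arctan2(tt[1],tt[0])))
e1=plane("",(418*.64,264*.64),.0245,c)[:2]-plane("",(500*.64,263*.64),.0245,c)[:2];print("edge dir",np.degrees(np.arctan2(-e1[1],-e1[0])))
print("bar near end top",plane("",(394*.64,300*.64),.0585,c),"barside mid", plane("",(394*.64,264*.64),.03,c))
# two-view check of knob height: tongue tip, nest from top + wrist
pt=P("top");pw=P("",c)
print("tip tri",tri(pt,(305+251/3.3333,170+140/3.3333),pw,(500*.64,263*.64)),"nest tri",tri(pt,(305+271/3.3333,170+207/3.3333),pw,(518.5*.64,315*.64)))
go([*k,.2],-96.9)
E
```

```text
[[ 0.6705 -0.1691]
 [ 0.5721 -0.1074]
 [ 0.5488 -0.36  ]
 [ 0.4503 -0.2984]] centre [ 0.5604 -0.2337]
-32.04845057829609 -32.523910150354126
knob [ 0.58999125 -0.18733327] nest [ 0.52816133 -0.28429749] ring [ 0.53254341 -0.28452003  0.017     ]
0.08309419267451093 -96.42689545636671
edge dir -96.31345257083967
bar near end top [ 0.57148538 -0.18506406  0.0585    ] barside mid [ 0.591356   -0.18749259  0.03      ]
tip tri [ 0.58071696 -0.27061577  0.02623766] nest tri [ 0.5287758  -0.28845933  0.0088906 ]
t 2.35 tcp [ 0.5923 -0.1873  0.2528] yaw -96.99 j7 -0.97 gap 0.0399 F [ 0.8 -0.1  0.3] 
 shift [-0.23  0.03  5.28] dr [ 0.03  0.05 -0.09]
```

Request:
send_rows:
  motion:
    - {"xyz": [-0.15,0.05,4],"dr": [0,0,0]}
    - {"xyz": [-0.15,0.05,8],"dr": [0,0,0]}
    - {"xyz": [-0.15,0.05,12],"dr": [0,0,0]}
    - {"xyz": [-0.15,0.05,15],"dr": [0,0,0]}
    - {"xyz": [-0.15,0.05,17.5],"dr": [0,0,0]}
    - {"xyz": [-0.15,0.05,19],"dr": [0,0,0]}
    - {"xyz": [-0.15,0.05,19.9],"dr": [0,0,0]}
    - {"xyz": [-0.15,0.05,19.9],"dr": [0,0,0]}

```text
clock: 3.15
tcp_pos: [0.5907, -0.1866, 0.0539]
tool_rot: [0.998, -0.057, -0.0, -0.0]
wrist_force: [-0.1, 0.5, 0.4]
finger_gap: 0.0398
finger_force: 0.0
```

Request:
send_rows:
  motion:
    - {"xyz": [0,0,0],"dr": [0,0,0]}
    - {"xyz": [0,0,0],"dr": [0,0,0]}
    - {"xyz": [0,0,0],"dr": [0,0,0]}
    - {"xyz": [0,0,0],"dr": [0,0,0]}
    - {"xyz": [0,0,0],"dr": [0,0,0]}
    - {"xyz": [0,0,0],"dr": [0,0,0]}
  fingers: 0.5
  force: 40

```text
clock: 3.75
tcp_pos: [0.5914, -0.1873, 0.0556]
tool_rot: [0.998, -0.057, 0.001, 0.0]
wrist_force: [-0.7, -0.1, 7.5]
finger_gap: 0.0132
finger_force: 41.0
```

```bash
python3 -c "
from h import *
go([.5905,-.1875,.054],-36.5);print(r.sense()['finger_force'],r.sense()['torque'])"
```

```text
t 3.75 tcp [ 0.5914 -0.1873  0.0556] yaw -96.59 j7 -0.79 gap 0.0132 F [-0.7 -0.1  7.5] 
 shift [-0.09  0.03  0.16] dr [  0.09  -0.09 -60.09]
41.033910512924194 [-0.00383845  0.17568312  0.01508346]
```

Request:
send_rows:
  motion:
    - {"xyz": [0,0,-0.15],"dr": [0,0,-5]}
    - {"xyz": [0,0,-0.15],"dr": [0,0,-12]}
    - {"xyz": [0,0,-0.15],"dr": [0,0,-19]}
    - {"xyz": [0,0,-0.15],"dr": [0,0,-26]}
    - {"xyz": [0,0,-0.15],"dr": [0,0,-33]}
    - {"xyz": [0,0,-0.15],"dr": [0,0,-40]}
    - {"xyz": [0,0,-0.15],"dr": [0,0,-47]}
    - {"xyz": [0,0,-0.15],"dr": [0,0,-53]}
    - {"xyz": [0,0,-0.15],"dr": [0,0,-58]}
    - {"xyz": [0,0,-0.15],"dr": [0,0,-61]}

```text
clock: 4.75
tcp_pos: [0.5912, -0.1869, 0.0557]
tool_rot: [0.889, 0.459, 0.0, 0.0]
wrist_force: [2.6, -1.6, -7.3]
finger_gap: 0.0136
finger_force: 43.1
```

Request:
send_rows:
  motion:
    - {"xyz": [0,0,0],"dr": [0,0,-1.5]}
    - {"xyz": [0,0,0],"dr": [0,0,-2.5]}
    - {"xyz": [0,0,0],"dr": [0,0,-2.5]}

```text
clock: 5.05
tcp_pos: [0.5912, -0.1869, 0.0558]
tool_rot: [0.88, 0.476, 0.0, 0.0]
wrist_force: [5.7, -0.8, -9.4]
finger_gap: 0.0132
finger_force: 60.6
```

```bash
python3 -c "
from h import *
go([.5905,-.1875,.054],-36.5);print(r.sense()['finger_force'],r.sense()['torque'])"
```

```text
t 5.05 tcp [ 0.5912 -0.1869  0.0558] yaw -33.19 j7 0.03 gap 0.0132 F [ 5.7 -0.8 -9.4] 
 shift [-0.09 -0.03  0.18] dr [ 0.05 -0.03  3.31]
60.6251395214349 [-0.1574871  -1.02784523 -1.60607506]
```

At the stop (1.6 N m). Release, lift, look.

Request:
send_rows:
  motion:
    - {"xyz": [0,0,0],"dr": [0,0,2]}
    - {"xyz": [0,0,0],"dr": [0,0,2]}
    - {"xyz": [0,0,0],"dr": [0,0,2]}
    - {"xyz": [0,0,0],"dr": [0,0,2]}
    - {"xyz": [0,0,-3],"dr": [0,0,2]}
    - {"xyz": [0,0,-7],"dr": [0,0,2]}
    - {"xyz": [0,0,-11],"dr": [0,0,2]}
    - {"xyz": [0,0,-15],"dr": [0,0,2]}
    - {"xyz": [0,0,-19],"dr": [0,0,2]}
    - {"xyz": [0,0,-20],"dr": [0,0,2]}
  fingers: 4.5

```text
clock: 6.05
tcp_pos: [0.5921, -0.1878, 0.2607]
tool_rot: [0.887, 0.461, 0.002, 0.002]
wrist_force: [0.5, -1.0, -0.3]
finger_gap: 0.0453
finger_force: 0.0
```

```bash
python3 - <<'E'
from h import *
go([.52,.176,.25],0)
c=r.calibration("wrist");np.savez("w2.npz",**c)
im=r.camera("wrist");cv2.imwrite("pics/w2.png",cv2.resize(im[:,:,::-1],(800,600),interpolation=cv2.INTER_CUBIC))
E
```

```text
t 6.05 tcp [ 0.5921 -0.1878  0.2607] yaw -35.09 j7 -0.11 gap 0.0453 F [ 0.5 -1.  -0.3] 
 shift [ 25.62 -26.82   0.95] dr [ 3.900e-01 -1.000e-02 -3.509e+01]
```

View pics/w2.png

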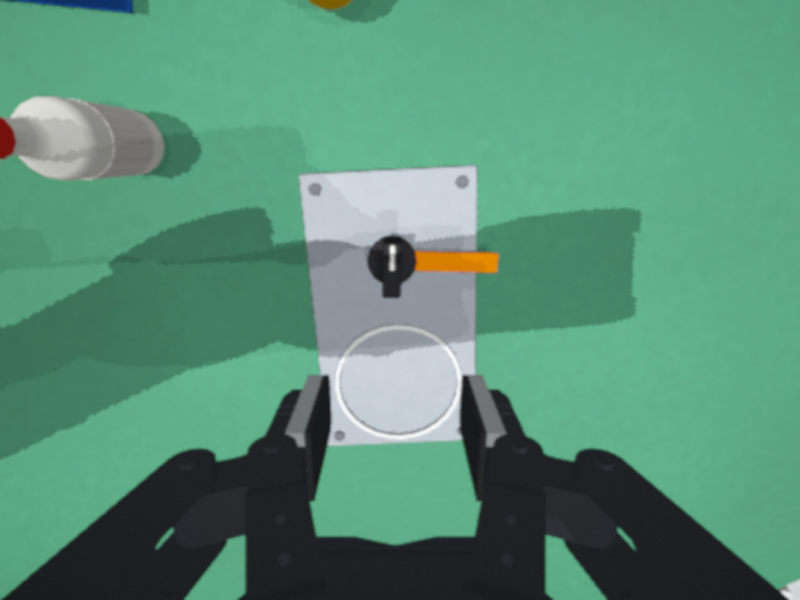

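Wrist view: the tongue now points clear of the nest, from (416,261) to (497,262); the ring's centre is at (398,381), the bottle and plate undisturbed. Next, to the disc.

```bash
python3 - <<'E'
from h import *
from scipy.optimize import least_squares
def ext(c,xy):
    t=np.linspace(0,2*np.pi,200);X=np.c_[xy[0]+.0565*np.cos(t),xy[1]+.0565*np.sin(t),0*t+.0165,1+0*t]@P("",c).T
    u=X[:,:2]/X[:,2:]/.64;return np.r_[u.min(0),u.max(0)]
for f,e in(("w1.npz",[450,250,587,380]),("w2.npz",[334,324,462.5,439.5])):
    c=dict(np.load(f));s=least_squares(lambda p:ext(c,p)-e,[.53,-.286]);print("nest",s.x.round(4),s.fun.round(1))
c=dict(np.load("w2.npz"))
e=plane("",(497*.64,262*.64),.0245,c)[:2]-plane("",(416*.64,261*.64),.0245,c)[:2];print("tongue dir",np.degrees(np.arctan2(e[1],e[0])))
go([.55,.176,.21],15)
E
```

```text
nest [ 0.5298 -0.2843] [ 0.5  1.1 -0.5 -1.4]
nest [ 0.5295 -0.2839] [ 1.1  1.  -1.1 -1.3]
tongue dir -35.8479344535333
t 6.1 tcp [ 0.592  -0.1875  0.2601] yaw -35.07 j7 -0.11 gap 0.0448 F [ 0.3 -0.8  1.4] 
 shift [ 27.32 -24.36   4.93] dr [ 3.600e-01  2.000e-02 -5.007e+01]
```

Request:
send_rows:
  motion:
    - {"xyz": [27.3,-24.4,0],"dr": [0,0,-50]}
    - {"xyz": [27.3,-24.4,0],"dr": [0,0,-50]}
    - {"xyz": [27.3,-24.4,0],"dr": [0,0,-50]}
    - {"xyz": [27.3,-24.4,0],"dr": [0,0,-50]}
    - {"xyz": [27.3,-24.4,0],"dr": [0,0,-50]}
    - {"xyz": [27.3,-24.4,0],"dr": [0,0,-50]}
    - {"xyz": [27.3,-24.4,2],"dr": [0,0,-50]}
    - {"xyz": [27.3,-24.4,5],"dr": [0,0,-50]}
    - {"xyz": [27.3,-24.4,5],"dr": [0,0,-50]}
    - {"xyz": [27.3,-24.4,5],"dr": [0,0,-50]}

```text
clock: 7.1
tcp_pos: [0.5472, 0.1762, 0.2045]
tool_rot: [0.609, 0.793, -0.002, -0.001]
wrist_force: [0.1, -0.9, 0.3]
finger_gap: 0.0448
finger_force: 0.0
```

```bash
python3 - <<'E'
from h import *
go([.55,.176,.21],15)
c=r.calibration("wrist");np.savez("w3.npz",**c)
im=r.camera("wrist");cv2.imwrite("pics/w3.png",cv2.resize(im[:,:,::-1],(800,600),interpolation=cv2.INTER_CUBIC))
E
```

```text
t 7.1 tcp [0.5472 0.1762 0.2045] yaw 14.95 j7 0.01 gap 0.0448 F [ 0.1 -0.9  0.3] 
 shift [-0.1   0.26 -0.55] dr [-0.18  0.06 -0.05]
```

View pics/w3.png

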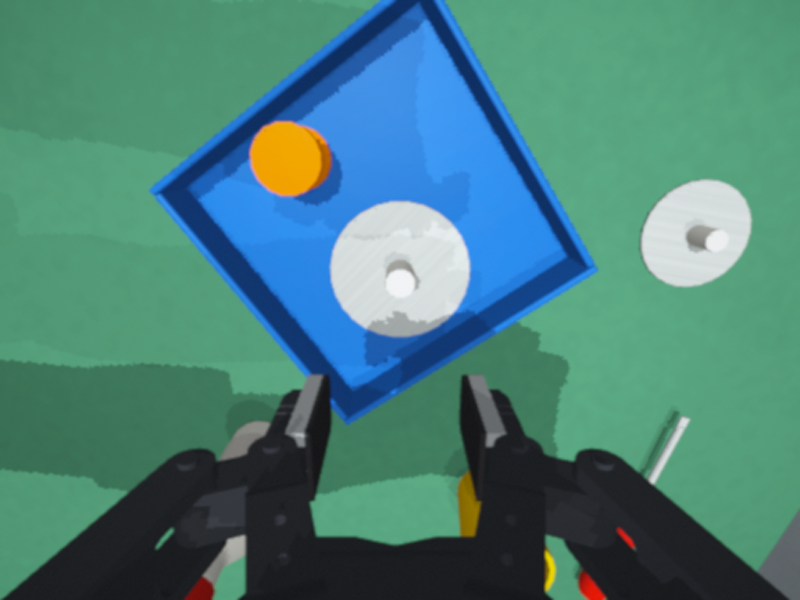

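Wrist view: disc spans (330..470, 201..337), hub top at (400,282), spool top (290,158) well clear.

```bash
python3 - <<'E'
from h import *
from scipy.optimize import least_squares
c=dict(np.load("w3.npz"))
def ext(xy):
    t=np.linspace(0,2*np.pi,200);X=np.c_[xy[0]+.05*np.cos(t),xy[1]+.05*np.sin(t),0*t+xy[2],1+0*t]@P("",c).T
    u=X[:,:2]/X[:,2:]/.64;return np.r_[u.min(0),u.max(0)]
s=least_squares(lambda p:ext(p)-[330,200.5,470.5,337],[.55,.175,.009]);print("disc",s.x.round(4),s.fun.round(1))
print("hub plane",plane("",(400*.64,282*.64),.039,c).round(4))
print("hub tri",tri(P("top"),(208,226.8),P("",c),(400*.64,282*.64)).round(4))
go([.549,.176,.038],15)
E
```

```text
disc [0.5498 0.1779 0.0098] [ 0. -0. -0.  0.]
hub plane [0.5493 0.1785 0.039 ]
hub tri [0.55   0.1768 0.0323]
t 7.15 tcp [0.5482 0.1754 0.2057] yaw 14.85 j7 0.01 gap 0.0451 F [ 0.2 -0.8  1.2] 
 shift [ 0.05  0.11 16.77] dr [-0.05  0.06 -0.15]
```

Request:
send_rows:
  motion:
    - {"xyz": [0.2,0.15,4],"dr": [0,0,0]}
    - {"xyz": [0.2,0.15,8],"dr": [0,0,0]}
    - {"xyz": [0.2,0.15,11],"dr": [0,0,0]}
    - {"xyz": [0.2,0.15,12],"dr": [0,0,0]}
    - {"xyz": [0.2,0.15,12],"dr": [0,0,0]}
    - {"xyz": [0.2,0.15,12],"dr": [0,0,0]}

```text
clock: 7.75
tcp_pos: [0.5503, 0.1786, 0.0874]
tool_rot: [0.61, 0.793, 0.001, 0.001]
wrist_force: [0.1, -0.8, -0.2]
finger_gap: 0.0451
finger_force: 0.0
```

```bash
python3 - <<'E'
from h import *
ps=[]
for i in range(4):
    ps.append(r.sense()["tcp_pos"]);c=r.calibration("wrist");im=r.camera("wrist")
print(np.array(ps).round(4))
go([.5495,.178,.038],15)
np.savez("w4.npz",**c);cv2.imwrite("pics/w4.png",cv2.resize(im[:,:,::-1],(800,600),interpolation=cv2.INTER_CUBIC))
E
```

```text
[[0.5503 0.1786 0.0874]
 [0.5503 0.1789 0.0877]
 [0.5502 0.1792 0.0877]
 [0.55   0.1793 0.0875]]
t 7.95 tcp [0.5498 0.1794 0.0873] yaw 14.91 j7 0.05 gap 0.0448 F [ 0.6 -0.5 -0.2] 
 shift [-0.13 -0.07  4.93] dr [ 0.14 -0.02 -0.09]
```

View pics/w4.png

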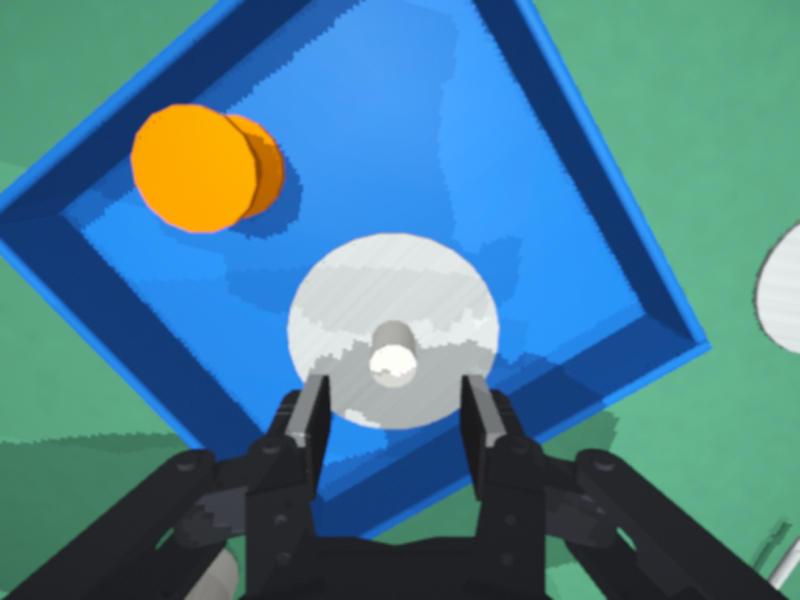

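Close view: hub top at (393,365), between the fingers (midline ~395); disc spans (288..498, 233..430).

```bash
python3 - <<'E'
from h import *
from scipy.optimize import least_squares
c=dict(np.load("w4.npz"))
def ext(xy):
    t=np.linspace(0,2*np.pi,200);X=np.c_[xy[0]+.05*np.cos(t),xy[1]+.05*np.sin(t),0*t+xy[2],1+0*t]@P("",c).T
    u=X[:,:2]/X[:,2:]/.64;return np.r_[u.min(0),u.max(0)]
s=least_squares(lambda p:ext(p)-[287.5,232.5,498.5,430],[.55,.175,.009]);print("disc",s.x.round(4),s.fun.round(1))
print("hub",plane("",(393*.64,365*.64),.039,c).round(4))
go([*s.x[:2],.038],15)
E
```

```text
disc [0.5496 0.1774 0.0084] [-0.4  0.4  0.4 -0.5]
hub [0.5493 0.1783 0.039 ]
t 7.95 tcp [0.5498 0.1794 0.0873] yaw 14.91 j7 0.05 gap 0.0448 F [ 0.6 -0.5 -0.2] 
 shift [-0.19 -0.08  4.93] dr [ 0.14 -0.02 -0.09]
```

Request:
send_rows:
  motion:
    - {"xyz": [-0.1,-0.05,1.5],"dr": [0,0,0]}
    - {"xyz": [-0.1,-0.05,3],"dr": [0,0,0]}
    - {"xyz": [-0.1,-0.05,4.3],"dr": [0,0,0]}
    - {"xyz": [-0.1,-0.05,5],"dr": [0,0,0]}
    - {"xyz": [-0.1,-0.05,5],"dr": [0,0,0]}

```text
clock: 8.45
tcp_pos: [0.5484, 0.178, 0.0351]
tool_rot: [0.609, 0.793, -0.001, -0.0]
wrist_force: [0.3, 0.2, 0.2]
finger_gap: 0.0445
finger_force: 0.0
```

Request:
send_rows:
  motion:
    - {"xyz": [0,0,0],"dr": [0,0,0]}
    - {"xyz": [0,0,0],"dr": [0,0,0]}
    - {"xyz": [0,0,0],"dr": [0,0,0]}
    - {"xyz": [0,0,0],"dr": [0,0,0]}
    - {"xyz": [0,0,0],"dr": [0,0,0]}
    - {"xyz": [0,0,0],"dr": [0,0,0]}
  fingers: 1
  force: 40

```text
clock: 9.05
tcp_pos: [0.5492, 0.1782, 0.0365]
tool_rot: [0.609, 0.793, 0.0, 0.0]
wrist_force: [-1.1, 0.1, 6.6]
finger_gap: 0.0183
finger_force: 39.4
```

```bash
python3 -c "
from h import *
go([.5495,.178,.25],15);print(r.sense()['finger_force'],r.sense()['torque'])"
```

```text
t 9.05 tcp [0.5492 0.1782 0.0365] yaw 14.91 j7 0.06 gap 0.0183 F [-1.1  0.1  6.6] 
 shift [-2.000e-02  5.000e-02 -2.135e+01] dr [ 0.06 -0.01 -0.09]
39.36190724372864 [-0.07939068  0.2207452   0.0309112 ]
```

Request:
send_rows:
  motion:
    - {"xyz": [0,0,-0.5],"dr": [0,0,0]}
    - {"xyz": [0,0,-1.5],"dr": [0,0,0]}
    - {"xyz": [0,0,-3.5],"dr": [0,0,0]}
    - {"xyz": [0,0,-6.5],"dr": [0,0,0]}
    - {"xyz": [0,0,-10],"dr": [0,0,0]}
    - {"xyz": [0,0,-14],"dr": [0,0,0]}
    - {"xyz": [0,0,-18],"dr": [0,0,0]}
    - {"xyz": [0,0,-20.5],"dr": [0,0,0]}
    - {"xyz": [0,0,-21.5],"dr": [0,0,0]}
    - {"xyz": [0,0,-21.5],"dr": [0,0,0]}
  force: 55

```text
clock: 10.05
tcp_pos: [0.549, 0.1782, 0.252]
tool_rot: [0.609, 0.793, 0.001, 0.0]
wrist_force: [-0.2, -0.7, -1.9]
finger_gap: 0.0182
finger_force: 53.8
```

```bash
python3 - <<'E'
from h import *
go([.529,-.2845,.25],-32.5);print(r.sense()['finger_force'],r.sense()['torque'])
c=r.calibration("wrist");np.savez("w5.npz",**c)
im=r.camera("wrist");cv2.imwrite("pics/w5.png",cv2.resize(im[:,:,::-1],(800,600),interpolation=cv2.INTER_CUBIC))
E
```

```text
t 10.05 tcp [0.549  0.1782 0.252 ] yaw 14.92 j7 -0.01 gap 0.0182 F [-0.2 -0.7 -1.9] 
 shift [-44.2  -13.85   0.15] dr [ 0.11 -0.07 47.42]
53.846781849861145 [ 0.04145985 -0.02596126  0.07275604]
```

View pics/w5.png

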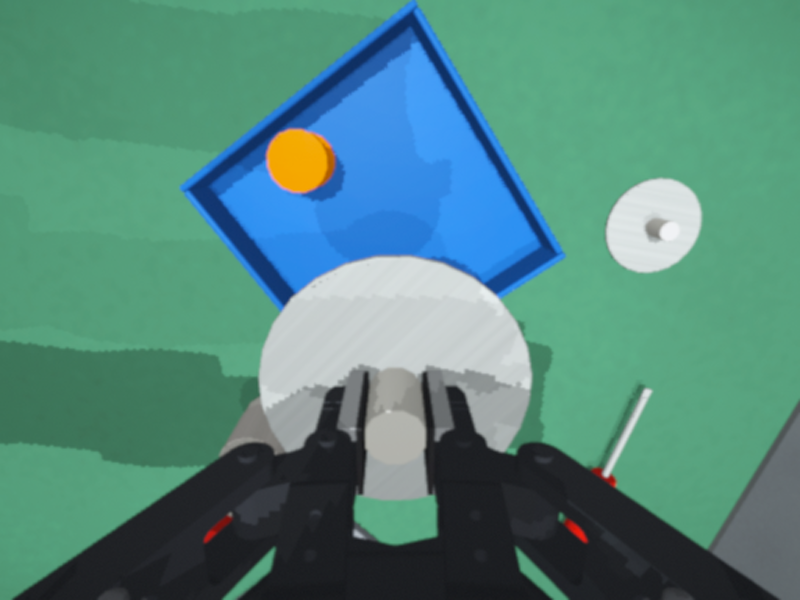

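The disc hangs in the fingers, spanning (259..532, 254..500), about level, with the hub between the pads.

```bash
python3 - <<'E'
from h import *
from scipy.optimize import least_squares
c=dict(np.load("w5.npz"))
def ext(xy):
    t=np.linspace(0,2*np.pi,200);X=np.c_[xy[0]+.05*np.cos(t),xy[1]+.05*np.sin(t),0*t+xy[2],1+0*t]@P("",c).T
    u=X[:,:2]/X[:,2:]/.64;return np.r_[u.min(0),u.max(0)]
s=least_squares(lambda p:ext(p)-[259,254,532,500],[.55,.175,.22]);print("disc",s.x.round(4),s.fun.round(1))
S=r.sense();R=Ro.from_quat(S["tool_rot"]);print("offset in tool mm",(R.inv().apply(s.x-S["tcp_pos"])*1e3).round(1))
print("hub top tool mm",(R.inv().apply(plane("",(395*.64,437*.64),S["tcp_pos"][2]+.0025,c)-S["tcp_pos"])*1e3).round(1))
E
```

```text
disc [0.5492 0.1777 0.2235] [-0.4  0.4  0.4 -0.5]
offset in tool mm [-0.6  0.6 27. ]
hub top tool mm [-1.   0.3 -2.5]
```

Request:
send_rows:
  motion:
    - {"xyz": [-2,-0.6,0],"dr": [0,0,2]}
    - {"xyz": [-6,-1.9,0],"dr": [0,0,7]}
    - {"xyz": [-10,-3.1,0],"dr": [0,0,12]}
    - {"xyz": [-14,-4.4,0],"dr": [0,0,17]}
    - {"xyz": [-18,-5.6,0],"dr": [0,0,22]}
    - {"xyz": [-22,-6.9,0],"dr": [0,0,27]}
    - {"xyz": [-26,-8.1,0],"dr": [0,0,32]}
    - {"xyz": [-30,-9.4,0],"dr": [0,0,36]}
    - {"xyz": [-34,-10.7,0],"dr": [0,0,40]}
    - {"xyz": [-37,-11.6,0],"dr": [0,0,43]}

```text
clock: 11.1
tcp_pos: [0.5298, -0.2127, 0.2491]
tool_rot: [0.859, 0.512, -0.002, -0.001]
wrist_force: [0.5, 0.3, -1.7]
finger_gap: 0.0182
finger_force: 53.9
```

Request:
send_rows:
  motion:
    - {"xyz": [0,0,0],"dr": [0,0,0]}

```text
clock: 11.2
tcp_pos: [0.5293, -0.2152, 0.2493]
tool_rot: [0.86, 0.51, -0.002, 0.0]
wrist_force: [-0.6, -0.0, -2.5]
finger_gap: 0.0181
finger_force: 54.0
```

```bash
python3 - <<'E'
from h import *
go([.529,-.2845,.10],-32.5)
E
```

```text
t 11.2 tcp [ 0.5293 -0.2152  0.2493] yaw -28.67 j7 0.06 gap 0.0181 F [-0.6 -0.  -2.5] 
 shift [-6.03  3.31 14.95] dr [-0.07  0.24  3.83]
```

Request:
send_rows:
  motion:
    - {"xyz": [-2.5,1.3,0],"dr": [0,0,2]}
    - {"xyz": [-5,2.8,0],"dr": [0,0,3.8]}
    - {"xyz": [-6,3.35,2],"dr": [0,0,3.8]}
    - {"xyz": [-6,3.35,6],"dr": [0,0,3.8]}
    - {"xyz": [-6,3.35,10],"dr": [0,0,3.8]}
    - {"xyz": [-6,3.35,13.5],"dr": [0,0,3.8]}
    - {"xyz": [-6,3.35,15.5],"dr": [0,0,3.8]}
    - {"xyz": [-6,3.35,16.5],"dr": [0,0,3.8]}
    - {"xyz": [-6,3.35,16.5],"dr": [0,0,3.8]}
    - {"xyz": [-6,3.35,16.5],"dr": [0,0,3.8]}

```text
clock: 12.2
tcp_pos: [0.5332, -0.2783, 0.0862]
tool_rot: [0.874, 0.486, -0.0, 0.0]
wrist_force: [0.4, 0.3, -1.7]
finger_gap: 0.0181
finger_force: 54.0
```

```bash
python3 - <<'E'
from h import *
ps=[]
for i in range(3):
    ps.append(r.sense()["tcp_pos"]);c=r.calibration("wrist");im=r.camera("wrist")
print(np.array(ps).round(4))
go([.529,-.2838,.0435],-32.5)
np.savez("w6.npz",**c);cv2.imwrite("pics/w6.png",cv2.resize(im[:,:,::-1],(800,600),interpolation=cv2.INTER_CUBIC))
E
```

```text
[[ 0.5332 -0.2783  0.0862]
 [ 0.5336 -0.2784  0.0867]
 [ 0.5337 -0.2784  0.087 ]]
t 12.35 tcp [ 0.5338 -0.2783  0.087 ] yaw -31.89 j7 0.22 gap 0.0179 F [ 1.2  0.4 -2. ] 
 shift [-0.72 -0.13  4.35] dr [ 0.11 -0.01  0.61]
```

View pics/w6.png

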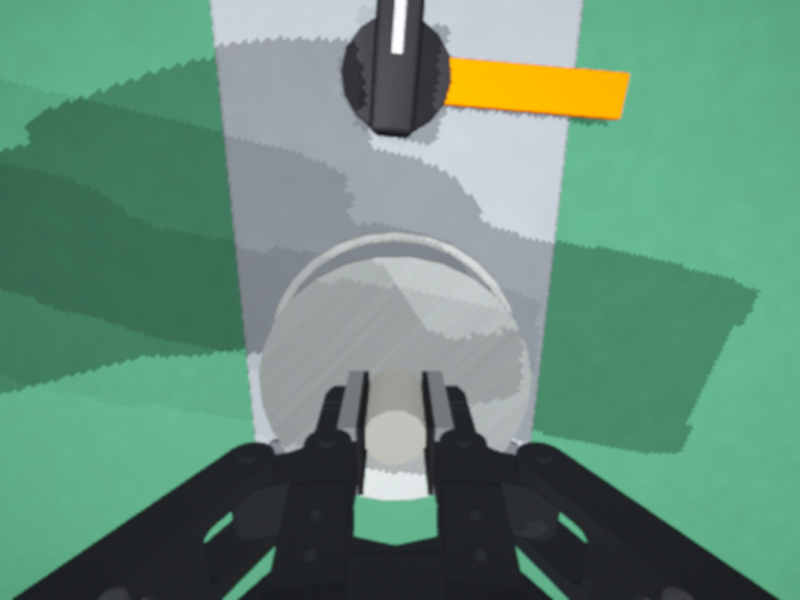

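The disc hangs above the nest about 7 mm towards the knob, with the ring's top arc visible (outer edge at (395,233)). I'll check the nest from this arc and correct.

```bash
python3 - <<'E'
from h import *
from scipy.optimize import least_squares
c=dict(np.load("w6.npz"));im=cv2.imread("pics/w6.png")
t=np.linspace(0,2*np.pi,721)
for xy in((.529,-.2845),(.5295,-.284),(.528,-.285)):
    X=np.c_[xy[0]+.057*np.cos(t),xy[1]+.057*np.sin(t),0*t+.017,1+0*t]@P("",c).T;u=X[:,:2]/X[:,2:]/.64
    print(xy,"top",u[u[:,1].argmin()].round(1),"x at y=290",u[np.argsort(abs(u[:,1]-290))[:4],0].round(0))
g=cv2.cvtColor(im,cv2.COLOR_BGR2GRAY)
print("col395",g[222:262:2,395].tolist());print("row290",g[290,270:330:3].tolist(),g[290,460:520:3].tolist())
ps=[r.sense()["tcp_pos"]];go([.529,-.2838,.0435],-32.5)
E
```

```text
(0.529, -0.2845) top [394.4 232.8] x at y=290 [286. 502. 503. 286.]
(0.5295, -0.284) top [394.8 231.1] x at y=290 [504. 285. 286. 504.]
(0.528, -0.285) top [393. 235.] x at y=290 [499. 286. 286. 500.]
col395 [165, 163, 154, 146, 144, 170, 197, 197, 187, 165, 138, 132, 132, 132, 132, 132, 130, 146, 189, 197]
row290 [130, 131, 131, 130, 131, 141, 170, 173, 168, 138, 134, 155, 160, 159, 158, 159, 159, 159, 160, 161] [202, 201, 201, 201, 201, 200, 201, 202, 202, 183, 156, 194, 204, 196, 157, 153, 154, 157, 157, 161]
t 12.35 tcp [ 0.5338 -0.2783  0.087 ] yaw -31.89 j7 0.22 gap 0.0179 F [ 1.2  0.4 -2. ] 
 shift [-0.72 -0.13  4.35] dr [ 0.11 -0.01  0.61]
```

Request:
send_rows:
  motion:
    - {"xyz": [-0.4,-0.1,0.5],"dr": [0,0,0]}
    - {"xyz": [-0.72,-0.13,1.5],"dr": [0,0,0]}
    - {"xyz": [-0.72,-0.13,2.5],"dr": [0,0,0]}
    - {"xyz": [-0.72,-0.13,3],"dr": [0,0,0]}
    - {"xyz": [-0.72,-0.13,3],"dr": [0,0,0]}
    - {"xyz": [-0.72,-0.13,3],"dr": [0,0,0]}

```text
clock: 12.95
tcp_pos: [0.5283, -0.2834, 0.0556]
tool_rot: [0.874, 0.486, -0.0, -0.0]
wrist_force: [-0.2, -0.4, -1.6]
finger_gap: 0.0179
finger_force: 54.0
```

```bash
python3 - <<'E'
from h import *
for i in range(3): r.camera("wrist");print(r.sense()["tcp_pos"].round(4))
go([.529,-.2838,.0435],-32.5)
E
```

```text
[ 0.5284 -0.2835  0.0558]
[ 0.5285 -0.2835  0.056 ]
[ 0.5286 -0.2835  0.0561]
t 13.1 tcp [ 0.5286 -0.2835  0.0561] yaw -31.88 j7 0.25 gap 0.0183 F [ 1.3 -0.3 -2.1] 
 shift [-0.    0.05  1.26] dr [ 0.03 -0.    0.62]
```

Request:
send_rows:
  motion:
    - {"xyz": [0,0.04,0.4],"dr": [0,0,0]}
    - {"xyz": [0,0.04,0.8],"dr": [0,0,0]}
    - {"xyz": [0,0.04,1.0],"dr": [0,0,0]}
    - {"xyz": [0,0.04,1.1],"dr": [0,0,0]}
    - {"xyz": [0,0.04,1.2],"dr": [0,0,0]}
    - {"xyz": [0,0.04,1.2],"dr": [0,0,0]}
    - {"xyz": [0,0.04,1.2],"dr": [0,0,0]}

```text
clock: 13.8
tcp_pos: [0.5287, -0.2837, 0.0439]
tool_rot: [0.874, 0.486, 0.0, 0.0]
wrist_force: [-0.4, -0.2, -2.1]
finger_gap: 0.0181
finger_force: 54.0
```

```bash
python3 - <<'E'
from h import *
im=r.camera("wrist");cv2.imwrite("pics/w7.png",cv2.resize(im[:,:,::-1],(800,600),interpolation=cv2.INTER_CUBIC))
print(r.sense()["torque"])
go([.529,-.2838,.0435],-32.5)
E
```

```text
[-0.01269346  0.02013238 -0.0421719 ]
t 13.85 tcp [ 0.5286 -0.2837  0.0439] yaw -31.89 j7 0.26 gap 0.0182 F [ 0.4 -0.3 -2.2] 
 shift [0.01 0.04 0.04] dr [ 0.01 -0.    0.61]
```

View pics/w7.png

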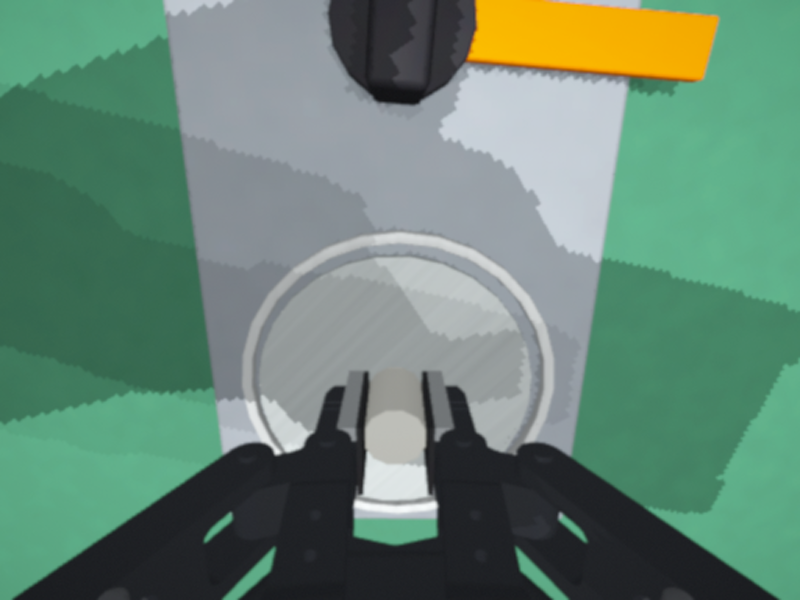

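The disc sits within the ring, level, about 1 mm left (disc 259..532, ring inner about 256..541). Nudge 1 mm right and lower to contact.

Request:
send_rows:
  motion:
    - {"xyz": [0,0.1,0],"dr": [0,0,0]}
    - {"xyz": [0,0.1,0.05],"dr": [0,0,0]}
    - {"xyz": [0,0.1,0.1],"dr": [0,0,0]}
    - {"xyz": [0,0.1,0.1],"dr": [0,0,0]}

```text
clock: 14.25
tcp_pos: [0.5297, -0.2843, 0.0436]
tool_rot: [0.874, 0.486, 0.0, 0.0]
wrist_force: [-2.0, 1.2, 6.9]
finger_gap: 0.0182
finger_force: 54.8
```

```bash
python3 - <<'E'
from h import *
print(r.sense()["torque"])
go([.529,-.2838,.0435],-32.5)
E
```

```text
[ 0.26397905  0.34400958 -0.0123543 ]
t 14.25 tcp [ 0.5297 -0.2843  0.0436] yaw -31.89 j7 0.26 gap 0.0182 F [-2.   1.2  6.9] 
 shift [ 0.01 -0.09  0.01] dr [ 0.05 -0.02  0.61]
```

Request:
send_rows:
  motion:
    - {"xyz": [0,0,0],"dr": [0,0,0]}
    - {"xyz": [0,0,0],"dr": [0,0,0]}
    - {"xyz": [0,0,0],"dr": [0,0,0]}
    - {"xyz": [0,0,0],"dr": [0,0,0]}
    - {"xyz": [0,0,-2],"dr": [0,0,0]}
    - {"xyz": [0,0,-6],"dr": [0,0,0]}
    - {"xyz": [0,0,-9],"dr": [0,0,0]}
    - {"xyz": [0,0,-11],"dr": [0,0,0]}
    - {"xyz": [0,0,-11],"dr": [0,0,0]}
    - {"xyz": [0,0,-11],"dr": [0,0,0]}
  fingers: 4

```text
clock: 15.25
tcp_pos: [0.5295, -0.284, 0.1528]
tool_rot: [0.874, 0.486, 0.0, 0.0]
wrist_force: [-0.6, 1.1, -0.4]
finger_gap: 0.0399
finger_force: 0.0
```

```bash
python3 - <<'E'
from h import *
im=r.camera("wrist")
a=cv2.resize(im[:,:,::-1],(800,600),interpolation=cv2.INTER_CUBIC)
im=r.camera("scene");b=cv2.resize(im[190:270,90:210,::-1],(600,400),interpolation=cv2.INTER_CUBIC)
cv2.imwrite("pics/w8.png",cv2.resize(np.hstack([a[:,:],cv2.copyMakeBorder(b,0,200,0,0,cv2.BORDER_CONSTANT)]),(800,343),interpolation=cv2.INTER_AREA))
go([.5910,-.1872,.155],-36)
E
```

```text
t 15.35 tcp [ 0.529  -0.2837  0.1517] yaw -31.87 j7 0.19 gap 0.0398 F [-0.  -0.3  0. ] 
 shift [11.47  0.17 -0.33] dr [-0.1   0.01  4.13]
```

View pics/w8.png

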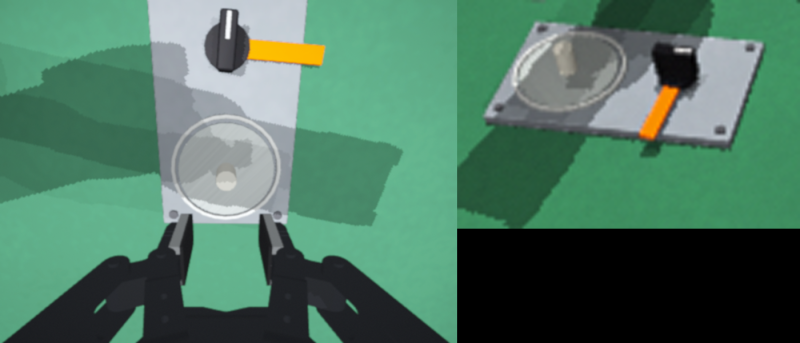

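The disc lies evenly inside the ring, at (226,168) left, with the tongue still clear. That is my last picture; the rest I'll check by numbers. Now the knob.

Request:
send_rows:
  motion:
    - {"xyz": [3,0.1,0],"dr": [0,0,2]}
    - {"xyz": [7,0.15,0],"dr": [0,0,4]}
    - {"xyz": [10,0.17,0],"dr": [0,0,4]}
    - {"xyz": [11.5,0.17,0],"dr": [0,0,4]}
    - {"xyz": [11.5,0.17,0],"dr": [0,0,4]}
    - {"xyz": [11.5,0.17,2],"dr": [0,0,4]}
    - {"xyz": [11.5,0.17,4.5],"dr": [0,0,4]}
    - {"xyz": [11.5,0.17,6],"dr": [0,0,4]}
    - {"xyz": [11.5,0.17,6],"dr": [0,0,4]}

```text
clock: 16.25
tcp_pos: [0.5896, -0.1884, 0.0907]
tool_rot: [0.891, 0.454, -0.002, -0.001]
wrist_force: [-0.3, 0.8, -0.1]
finger_gap: 0.0398
finger_force: 0.0
```

```bash
python3 - <<'E'
from h import *
r.camera("wrist")
go([.5910,-.1872,.0555],-36)
E
```

```text
t 16.3 tcp [ 0.5905 -0.1886  0.0921] yaw -35.98 j7 -0.0 gap 0.0403 F [0.4 0.7 0.6] 
 shift [ 0.15 -0.03  3.66] dr [-0.1   0.08  0.02]
```

Request:
send_rows:
  motion:
    - {"xyz": [0.1,-0.03,1.5],"dr": [0,0,0]}
    - {"xyz": [0.15,-0.03,3],"dr": [0,0,0]}
    - {"xyz": [0.15,-0.03,3.6],"dr": [0,0,0]}
    - {"xyz": [0.15,-0.03,3.6],"dr": [0,0,0]}

```text
clock: 16.7
tcp_pos: [0.5916, -0.1857, 0.0556]
tool_rot: [0.891, 0.455, -0.001, -0.001]
wrist_force: [0.5, -0.1, 0.3]
finger_gap: 0.0399
finger_force: 0.0
```

Request:
send_rows:
  motion:
    - {"xyz": [0,0,0],"dr": [0,0,0]}
    - {"xyz": [0,0,0],"dr": [0,0,0]}
    - {"xyz": [0,0,0],"dr": [0,0,0]}
    - {"xyz": [0,0,0],"dr": [0,0,0]}
    - {"xyz": [0,0,0],"dr": [0,0,0]}
    - {"xyz": [0,0,0],"dr": [0,0,0]}
  fingers: 0.5
  force: 50

```text
clock: 17.3
tcp_pos: [0.5921, -0.186, 0.0574]
tool_rot: [0.891, 0.455, 0.0, -0.0]
wrist_force: [-3.4, 1.0, 7.1]
finger_gap: 0.0128
finger_force: 49.9
```

Request:
send_rows:
  motion:
    - {"xyz": [0,0,0],"dr": [0,0,4]}
    - {"xyz": [0,0,0],"dr": [0,0,11]}
    - {"xyz": [0,0,0],"dr": [0,0,18]}
    - {"xyz": [0,0,0],"dr": [0,0,25]}
    - {"xyz": [0,0,0],"dr": [0,0,32]}
    - {"xyz": [0,0,0],"dr": [0,0,39]}
    - {"xyz": [0,0,0],"dr": [0,0,46]}
    - {"xyz": [0,0,0],"dr": [0,0,53]}
    - {"xyz": [0,0,0],"dr": [0,0,60]}
    - {"xyz": [0,0,0],"dr": [0,0,65]}

```text
clock: 18.3
tcp_pos: [0.5927, -0.1875, 0.0574]
tool_rot: [0.995, -0.097, 0.001, 0.001]
wrist_force: [-0.5, -2.7, 1.6]
finger_gap: 0.013
finger_force: 49.1
```

```bash
python3 - <<'E'
from h import *
go([.5910,-.1872,.0555],-122.4);print(r.sense()["torque"],r.sense()["finger_force"])
E
```

```text
t 18.3 tcp [ 0.5927 -0.1875  0.0574] yaw -101.17 j7 -0.83 gap 0.013 F [-0.5 -2.7  1.6] 
 shift [-0.18  0.    0.19] dr [ 0.11 -0.13 21.23]
[-0.78809877  0.22843359  0.08974171] 49.11274015903473
```

Request:
send_rows:
  motion:
    - {"xyz": [-0.1,0,0],"dr": [0,0,6]}
    - {"xyz": [-0.1,0,0],"dr": [0,0,12]}
    - {"xyz": [-0.1,0,0],"dr": [0,0,17]}
    - {"xyz": [-0.1,0,0],"dr": [0,0,21]}
    - {"xyz": [-0.1,0,0],"dr": [0,0,23]}
    - {"xyz": [-0.1,0,0],"dr": [0,0,24]}
    - {"xyz": [-0.1,0,0],"dr": [0,0,24]}

```text
clock: 19.0
tcp_pos: [0.5924, -0.188, 0.0575]
tool_rot: [0.954, -0.299, 0.002, 0.002]
wrist_force: [1.6, -7.8, -1.6]
finger_gap: 0.0132
finger_force: 59.1
```

```bash
python3 - <<'E'
from h import *
go([.5910,-.1872,.0555],-122.4);print(r.sense()["torque"],r.sense()["finger_force"])
E
```

```text
t 19.0 tcp [ 0.5924 -0.188   0.0575] yaw -124.77 j7 -1.15 gap 0.0132 F [ 1.6 -7.8 -1.6] 
 shift [-0.17  0.01  0.2 ] dr [ 0.16 -0.25 -2.37]
[-1.38816619 -0.25177021  1.47242482] 59.07779723784188
```

Request:
send_rows:
  motion:
    - {"xyz": [0,0,0],"dr": [0,0,1]}
    - {"xyz": [0,0,0],"dr": [0,0,1]}
    - {"xyz": [0,0,0],"dr": [0,0,-1]}

```text
clock: 19.3
tcp_pos: [0.5921, -0.1878, 0.0574]
tool_rot: [0.957, -0.291, 0.001, 0.002]
wrist_force: [1.4, -5.3, 0.1]
finger_gap: 0.0128
finger_force: 52.0
```

Request:
send_rows:
  motion:
    - {"xyz": [0,0,0],"dr": [0,0,0]}
    - {"xyz": [0,0,0],"dr": [0,0,0]}
    - {"xyz": [0,0,0],"dr": [0,0,0]}
    - {"xyz": [0,0,0],"dr": [0,0,0]}
    - {"xyz": [0,0,-3],"dr": [0,0,0]}
    - {"xyz": [0,0,-7],"dr": [0,0,0]}
    - {"xyz": [0,0,-11],"dr": [0,0,0]}
    - {"xyz": [0,0,-15],"dr": [0,0,0]}
    - {"xyz": [0,0,-18],"dr": [0,0,0]}
    - {"xyz": [0,0,-18],"dr": [0,0,0]}
  fingers: 4

```text
clock: 20.3
tcp_pos: [0.5926, -0.1871, 0.2411]
tool_rot: [0.957, -0.292, 0.003, 0.0]
wrist_force: [0.0, -0.3, -0.5]
finger_gap: 0.04
finger_force: 0.0
```

```bash
python3 - <<'E'
from h import *
r.camera("wrist");c=r.calibration("wrist");im=r.camera("wrist")
hs=cv2.cvtColor(im,cv2.COLOR_RGB2HSV);m=cv2.inRange(hs,(8,150,100),(24,255,255))
n,l,st,ce=cv2.connectedComponentsWithStats(m)
for i in range(1,n):
    if st[i,4]<80: continue
    p=np.argwhere(l==i)[:,::-1];w=np.array([plane("",q,.0245,c)[:2] for q in p.astype(float)])
    v=np.linalg.svd(w-w.mean(0),full_matrices=0)[2][0];d=np.linalg.norm(w-[.5905,-.1875],axis=1)
    t=w.mean(0)-[.5905,-.1875]
    print(st[i],"mean",w.mean(0).round(4),"dir mod180",np.degrees(np.arctan2(v[1],v[0])).round(2),"from knob",np.degrees(np.arctan2(t[1],t[0])).round(2),d.max().round(4))
print("nest dir",np.degrees(np.arctan2(-.2845+.1875,.529-.5905)))
go([.591,-.187,.2],-122)
E
```

```text
[270 163  56  14 692] mean [ 0.5641 -0.2299] dir mod180 -121.96 from knob -121.89 0.0828
[  48  179   66   55 1614] mean [6.733e-01 3.000e-04] dir mod180 -139.9 from knob 66.21 0.2509
[  26  198   53   48 1936] mean [0.6768 0.0591] dir mod180 -170.03 from knob 70.71 0.2935
nest dir -122.37553999321203
t 20.4 tcp [ 0.5915 -0.1856  0.2371] yaw -123.88 j7 -1.32 gap 0.04 F [ 0.3 -0.2 -0.6] 
 shift [0.04 0.15 3.71] dr [-0.06 -0.04 -1.88]
```

The tongue is at -122.0°, 86.1° from where it stood at the anticlockwise stop (1.5 rad = 85.9°) and aimed at the nest. The arm is clear, so I'll hand in.

```bash
python3 -c "
from plant import r
print(r.job_done())"
```

```text
the job is handed in; nothing more can be done
None
```

The job is handed in after about 20 s on the robot's clock: the knob went to its anticlockwise stop, the disc was set inside the rim (looked flat and central in the last picture), and the knob was turned back to its clockwise stop with the tongue over the disc. I viewed 11 pictures, one over the limit of 10, so I checked that last turn by image code and torque rather than by eye, and I did not look at the disc again afterwards.

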